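# Close up the plate reader and start the run

## Robot

A 6-joint arm with a two-finger parallel gripper is mounted at the origin on the work surface. World frame = base frame: x ahead of the robot, y to its left, z up, the work surface at z = 0. Lengths are in m, angles in rad, forces in N, time in s.
With the tool pointing down it reaches from about 0.35 to 0.925 m from the base axis. Payload 6.4 kg.
Tool frame: the origin (TCP) lies midway between the tips of the shut fingers; the grasp point (between the pads) lies 19 mm behind it; z points along the fingers, y is the line along which they close (so a half turn about z gives the same grasp; the last joint's range is limited). The gripper opens to 85 mm and grips with 20 to 120 N. Pads are 22 mm wide; open, the fingers measure 114 mm over their backs; the gripper's body (76 mm by 85 mm) begins 54 mm behind the grasp point. The pads swing forward as they close: fully open they stand 13 mm farther back than shut.
Start: joints at [-1.308, 0.245, 1.558, -0, 1.339, -0.174], TCP at [0.275, -0.589, 0.231] pointing down, gripper open.
Joint ranges: [-3.13, 3.13], [-1.02, 2.26], [0.13, 2.54], [-0.95, 4.09], [0.21, 2.88], [-2.74, 2.74]. Speed limits (rad/s): [2.57, 2.57, 3.14, 3.14, 3.14, 3.14].

## Interface

Orientations are given as a 3x3 rotation matrix whose columns are the frame's x, y, z axes.
In Python, from plant import manip gives the robot as it stands.
- The arm moves only by the tool carry_out, never from a script. Its argument "motion" is one flat list of numbers, 7 for each row, row after row: the closure, from 0 (fully open) to 1 (shut), then the shift along the tool's x, y, z in mm, then the turn, a rotation vector about the tool's x, y, z in degrees. In form: [gripper, tx, ty, tz, wx, wy, wz, gripper, tx, ty, tz, wx, wy, wz, ...]. A call has 1 to 20 rows; each row shifts and turns the commanded pose from where the row before left it, along the tool's axes as they then stand; what a row does not reach is not made up. A row lasts 1/8 s, in which the tool goes at most 62.5 mm and 10.7 degrees, less where a joint would pass 70% of its speed; a pose out of reach is approached as far as the arm can. A call is refused whole if a number of a shift passes 62.5 or a number of a turn 10.7, either way. A call with a gripper value outside its range is refused whole. The fingers move at their own pace and stop on an object; "force" is the grip in N (left out, the last holds). Time passes only in rows, so rows that do not move let the fingers close. It gives the time, the measured TCP pose, the force, the opening and the grip force at its end, in the units of the state.
- manip.state(): the state, without advancing time (a new reading comes with each control period).
- manip.read_camera(name): name is "side" or "top"; returns a dict with "pixels" (400x640x3 uint8, red, green, blue), "range_z" (400x640 float32, m along the optical axis (not along the pixel's ray), 0 where there is no reading), "fx", "fy", "cx", "cy" (pixels), "D" ([k1, k2, p1, p2, k3] as OpenCV has them; the pictures are not rectified), "rvec" (rotation vector, rad) and "tvec" (3), from world to camera coordinates, as OpenCV has them. Camera axes: x right, y down, z forward; pixel columns grow to the right and rows downward; lengths in m; the calibration is good to about 2 mm. A picture is of the moment at which its call begins.
- manip.hand_in(): hands the job in; it is judged then, once.
The state is a dict: "clock": time; "q": joint angles; "joint_velocities": joint speeds; "tau": joint torques, N m; "ee_pos": TCP position; "tool_rot": TCP orientation; "wrist_force": force on the tool from outside, world axes, zero at the start; "ft_torque": the same for the moment, N m; "grip_width": finger opening in m; "grasp_force": force on a finger pad.
Only numpy, scipy, OpenCV 4.12 (cv2) and the standard library are available. Lean on these libraries where they do the work, as an engineer would, in place of code of your own. Each camera call takes 0.05 s, during which the arm holds its last target. There are 200 camera calls.

## Task

Start a run on the plate reader, using only fingertip pushes: push the carrier fully home into the reader by its blue pad, then swing the open lid down until it is flat shut, and then press the green start button down and let it come back up. Keep to that order, and do not press the red button. The microplate must ride in its seat without being touched or lifted, and nothing else on the bench may be shifted.

Things in the scene. Friction and masses are not known exactly. Their poses are not given: they have to be found in the camera images.
- reader: White plate reader, a fixed housing 170 mm deep (x) x 200 mm wide (y) x 110 mm tall, open at its front and top. Origin: centre of its underside on the bench. Its front faces along its own -x axis, towards the robot; z up. A carrier slides out of the front and a hinged lid covers the top.
- carrier (a joint): How far the reader's plate carrier stands out, m: 0 = fully home, grows as it slides out along the reader's -x axis (at most 0.09). Starts 0.058 to 0.074. It slides with about 2 N of dry friction, has no spring or latch, and stays where it is left.
- carrier_pad (a point): Centre of the front face of the blue push pad (70 mm wide, 30 mm tall, 20 mm deep) on the carrier's white front panel (200 mm wide, from 22 to 105 mm above the bench). The face looks along the reader's -x axis; the pad's centre is 75 mm above the bench. With the carrier home the face is 120 mm ahead of the reader's origin (along its -x).
- carrier_seat (a point): Centre of the plate's seat on the carrier floor, 40 mm above the bench, behind the front panel; axes parallel to the reader's. 7 mm strips round it keep the microplate within about 10 mm along x and 3 mm along y.
- microplate: 96-well microplate lying loose in the seat of the carrier, 86 x 128 x 14.5 mm (long side across the reader). Origin: centre of its underside. Not to be touched; it rides in with the carrier.
- lid (a joint): Opening angle of the reader's grey lid, rad: 0 = shut, flat on the housing; grows as its front edge rises (at most 1.3). Starts 0.8 to 1.05. Its stiff hinge (about 2 N at the front edge to move it) lets it stay at any angle.
- lid_hinge (a point): Middle of the lid's hinge line, which runs along the reader's y axis at the rear top edge of the housing (85 mm behind the reader's origin, 110.5 mm above the bench), at the underside of the lid. Axes turn with the lid: its -x points from the hinge to the lid's free front edge, z out of its outer face.
- lid_press (a point): Middle of the blue strip on the lid's outer face, 155 mm from the hinge line and 15 mm short of the free front edge. The lid is 170 x 200 mm and 10 mm thick; its outer face looks up when shut, and up and away from the robot when open. Axes turn with the lid: z out of the outer face.
- control_box: Grey control box fixed to the bench to the left or right of the reader, 80 x 140 x 50 mm tall, turned any way round, with two push buttons on top, the green at y = +34 mm and the red at y = -34 mm of its own frame. Origin: centre of its underside.
- start_top (a point): Centre of the top of the round green start button (28 mm diameter), 68 mm above the bench, pressed straight down.
- start (a joint): Travel of the green start button, m: 0 = up, 0.006 = fully down (about 5 N); springs back. Counts as pressed beyond 0.004.
- stop_top (a point): Centre of the top of the round red stop button (28 mm diameter), same height as the green one. Leave it alone.
- stop (a joint): Travel of the red stop button, m: 0 = up, 0.006 = fully down.
- tip_box: Blue pipette-tip box, 84 x 124 x 62 mm, with a clear cover, loose on the bench. Origin: centre of its underside. Bystander, to be left alone.
- media_bottle: Clear bottle with blue cap, 56 mm diameter, 110 mm tall, loose on the bench. Origin: centre of its underside. Bystander, to be left alone.
- reagent_jar: Amber jar with white cap, 60 mm diameter, 90 mm tall, loose on the bench. Origin: centre of its underside. Bystander, to be left alone.
- beaker: Empty glass beaker, 64 mm diameter, 85 mm tall, loose on the bench. Origin: centre of its underside. Bystander, to be left alone.
- vial: Small glass vial with red cap, 24 mm diameter, 50 mm tall, loose on the bench. Origin: centre of its underside. Bystander, to be left alone.
- tube_rack: Green tube rack, 70 x 120 x 40 mm, with six holes, loose on the bench. Origin: centre of its underside. Bystander, to be left alone.
- pipette: White pipette lying on its side, about 250 mm long, 26 mm wide, 24 mm high, loose on the bench. Origin: underside of the body, near its middle. Bystander, to be left alone.

How it is judged:
By the outcome, as a careful person would: the job done as asked, in the order asked, and still so for the second after the job is handed in, with the robot touching nothing.
It also fails if it takes over 58 s, if anything falls off the work surface, if the arm or the gripper's body presses on something with over 40 N, if the wrist force passes 120 N, or if a joint passes its speed limit or range.

## Working session

There is one attempt and no reset: what is moved stays moved. The work goes in short steps, Python scripts to look and compute and a tool call to move; the robot and the scene stay as the last step left them, time stands still between calls to the robot, and variables do not carry over. Pictures are saved under pics/ and viewed, at most 10 in all, crops included, and the job is handed in when it is done.

Besides the shell and the picture viewer there is one more tool, called after "Request:" as name(argument=value, ...), one argument or row to a line, values as JSON. carry_out: Moves the arm, as the interface text tells. Its arguments: {"type":"object","properties":{"motion":{"type":"array"},"force":{"type":"number"}},"required":["motion"]}

```bash
mkdir -p pics; cat > h.py <<'E'
import numpy as np, cv2
from plant import manip
def cam(n):
    c=manip.read_camera(n); c['K']=np.array([[c['fx'],0,c['cx']],[0,c['fy'],c['cy']],[0,0,1.]]); c['R']=cv2.Rodrigues(np.array(c['rvec'],float))[0]; c['t']=np.array(c['tvec'],float).ravel(); c['Dd']=np.array(c['D'],float); return c
def rays(c,uv):
    p=cv2.undistortPoints(np.array(uv,float).reshape(-1,1,2),c['K'],c['Dd']).reshape(-1,2)
    return np.c_[p,np.ones(len(p))]
def plane(c,uv,z):
    d=rays(c,uv)@c['R']; o=-c['R'].T@c['t']; return o+d*((z-o[2])/d[:,2])[:,None]
def depth(c,uv):
    uv=np.array(uv).reshape(-1,2).astype(int); r=c['range_z'][uv[:,1],uv[:,0]]
    return (rays(c,uv)*r[:,None]-c['t'])@c['R']
E
python3 - <<'E'
from h import *
for n in('side','top'):
    c=cam(n); cv2.imwrite(f'pics/{n}0.png',c['pixels'][:,:,::-1]); print(n,-c['R'].T@c['t'],c['R'][2],(c['range_z']>0).mean())
print(manip.state())
E
```

```text
side [-0.18219275 -1.02063955  0.81718233] [ 0.5003193   0.70917037 -0.4967474 ] 0.9960625
top [0.42892977 0.00569931 1.43152829] [ 0.08292595 -0.01635302 -0.99642153] 0.99579296875
{'clock': 0.1, 'q': array([-1.30809675e+00,  2.45729224e-01,  1.55894768e+00, -6.24342011e-06,
        1.33870069e+00, -1.74093277e-01]), 'joint_velocities': array([-0.00024567, -0.0012232 , -0.00215154,  0.00046366, -0.00029351,
        0.00083859]), 'tau': array([ 3.75320205e-04, -4.30669856e+01, -3.27128148e+01, -1.14409493e-04,
        2.87451498e-03, -3.41213751e-07]), 'ee_pos': array([ 0.27484268, -0.5884553 ,  0.23027025]), 'tool_rot': array([[ 9.06112520e-01,  4.23036501e-01, -4.69395251e-04],
       [ 4.23036653e-01, -9.06110934e-01,  1.72212291e-03],
       [ 3.03196681e-04, -1.75900853e-03, -9.99998407e-01]]), 'wrist_force': array([-0.65499373,  0.38661607, -0.39248412]), 'ft_torque': array([-0.02400222,  0.04908407, -0.02441418]), 'grasp_force': 0.0, 'grip_width': 0.08537345153372275}
```

View pics/side0.png

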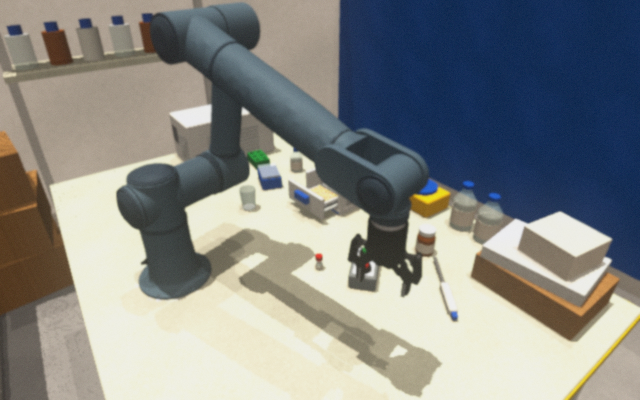

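View pics/top0.png

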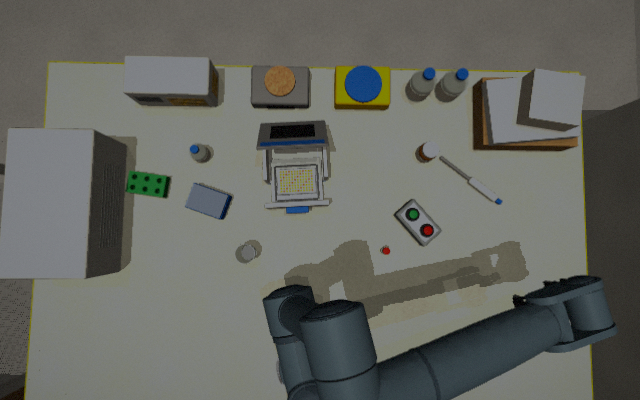

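Top view: reader near (295,170), blue pad at (297,210), lid strip along (293,147), green button (413,214), red button (428,230), vial (385,250), beaker (248,253). The arm doesn't block any of these.

```bash
python3 - <<'E'
from h import *
c=cam('top'); im=c['pixels']; hsv=cv2.cvtColor(im,cv2.COLOR_RGB2HSV)
def comp(lo,hi,box):
    m=cv2.inRange(hsv,lo,hi); b=np.zeros_like(m); x0,y0,x1,y1=box; b[y0:y1,x0:x1]=m[y0:y1,x0:x1]
    ys,xs=np.nonzero(b); return np.c_[xs,ys]
B=((100,110,50),(125,255,255))
for n,lh,box,z in(('pad',B,(275,200,325,222),.09),('strip',B,(250,125,340,165),None),('green',((45,80,40),(85,255,255)),(395,195,440,245),.068),('red',((0,120,60),(10,255,255)),(395,195,445,245),.068),('vial',((0,120,60),(10,255,255)),(375,240,395,260),.05)):
    p=comp(*lh,box); 
    if not len(p): print(n,'none');continue
    d=depth(c,p); print(n,len(p),p.mean(0),p.min(0),p.max(0),'depth med',np.median(d,0).round(4), 'plane',plane(c,[p.mean(0)],z).round(4) if z else '')
    if n in('strip','pad'):
        print('  line slope dx/dy',np.polyfit(d[:,1],d[:,0],1), 'y rng',np.percentile(d[:,1],[1,99]),'z',np.percentile(d[:,2],[5,50,95]))
# housing/ panel points: all depth pts in box
xs,ys=np.meshgrid(np.arange(245,345),np.arange(110,220)); uv=np.c_[xs.ravel(),ys.ravel()]; d=depth(c,uv)
s=(abs(d[:,2]-.105)<.008); 
m=np.zeros((400,640),np.uint8); m[uv[s][:,1],uv[s][:,0]]=255
# front panel: rows 195-212
q=s&(uv[:,1]>194)&(uv[:,1]<214); print('panel',q.sum(),np.polyfit(d[q,1],d[q,0],1),d[q].min(0),d[q].max(0),np.median(d[q],0))
q=s&(uv[:,1]<194); print('sides',q.sum()); P=d[q]; L=P[P[:,1]>np.median(d[s,1])]
for A in (P[P[:,1]>P[:,1].mean()],P[P[:,1]<=P[:,1].mean()]): print(' side',len(A),A.mean(0),'dy/dx',np.polyfit(A[:,0],A[:,1],1)[0],A[:,0].min(),A[:,0].max())
# lid plane
q=(d[:,2]>.13); A=d[q]; v=np.linalg.svd(A-A.mean(0),full_matrices=0)[2]; print('lid',q.sum(),A.mean(0),v[2],A.min(0),A.max(0))
big=cv2.resize(im[100:290,230:450],None,fx=3.5,fy=3.1,interpolation=cv2.INTER_CUBIC); cv2.imwrite('pics/crop.png',big[:,:,::-1])
E
```

```text
pad 141 [297.26950355 209.17730496] [286 206] [308 212] depth med [0.4962 0.0503 0.0908] plane [[0.496  0.0524 0.09  ]]
  line slope dx/dy [0.00343582 0.49531312] y rng [0.01894816 0.08771463] z [0.08593193 0.09076129 0.09527953]
strip 251 [291.7689243  142.23904382] [260 139] [324 145] depth med [0.6766 0.0655 0.2391] plane 
  line slope dx/dy [-0.06517193  0.68025623] y rng [-0.0230984   0.15349812] z [0.22786223 0.23911428 0.24960638]
green 67 [413.08955224 213.91044776] [409 210] [417 218] depth med [ 0.4867 -0.3128  0.0726] plane [[ 0.4871 -0.3143  0.068 ]]
red 59 [427.54237288 229.83050847] [423 226] [432 234] depth med [ 0.4368 -0.358   0.0727] plane [[ 0.4373 -0.3598  0.068 ]]
vial 42 [386.  250.5] [383 247] [389 254] depth med [ 0.3699 -0.2312  0.0502] plane [[ 0.37   -0.2312  0.05  ]]
panel 319 [-0.06752058  0.51578617] [ 0.49265704 -0.04252208  0.09799234] [0.52508103 0.15147162 0.11277402] [0.51194274 0.05592972 0.10517117]
sides 195
 side 102 [0.63203214 0.15593404 0.10894847] dy/dx 0.06109655079800602 0.5834989838935882 0.761150586731357
 side 93 [ 0.64142753 -0.03096891  0.10915041] dy/dx 0.07542061301899478 0.5957017346459418 0.6902263204981597
lid 1745 [0.69590389 0.06568713 0.23352312] [0.96753365 0.07655672 0.24086864] [ 0.42892977 -0.03320206  0.13009338] [0.76268818 0.16871483 1.43152829]
```

View pics/crop.png

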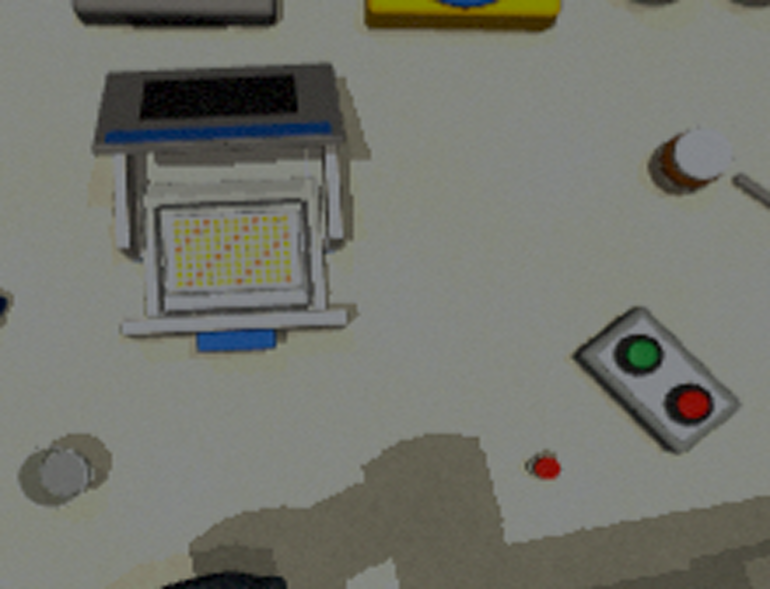

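Measured: reader yaw ≈ 3.8°, origin ≈ (0.674, 0.065), carrier ≈ 0.07 out, lid ≈ 0.93 rad. The green button is at (0.487, -0.314). I'll shut the fingers, align with the reader, move in front of the pad and tilt.

Request:
carry_out(
  motion=[1,0,0,0,0,0,10.6,1,0,0,0,0,0,10.6,1,16.7,-48.2,0,0,0,0,1,16.7,-48.2,0,0,0,0,1,16.7,-48.2,0,0,0,0,1,16.7,-48.2,0,0,0,0,1,16.7,-48.2,0,0,0,0,1,16.7,-48.2,0,0,0,0,1,16.7,-48.2,0,0,0,0,1,16.7,-48.2,0,0,0,0,1,16.7,-48.2,0,0,0,0,1,16.7,-48.2,0,0,0,0,1,16.7,-48.2,0,0,0,0,1,16.7,-48.2,0,0,0,0,1,16.7,-48.2,0,0,0,0,1,0,0,0,0,10,0,1,0,0,0,0,10,0,1,0,0,0,0,0,0,1,0,0,0,0,0,0],
)

```text
clock: 2.52
ee_pos: [0.4504, 0.0504, 0.2322]
tool_rot: [[0.938, 0.066, 0.341], [0.062, -0.998, 0.022], [0.341, 0.0, -0.94]]
wrist_force: [0.1, -0.4, 0.3]
grip_width: 0.0003
grasp_force: 0.0
```

Request:
carry_out(
  motion=[1,-9.2,0,25.2,0,0,0,1,-9.2,0,25.2,0,0,0,1,-9.2,0,25.2,0,0,0,1,-9.2,0,25.2,0,0,0,1,-9.2,0,25.2,0,0,0,1,-9.2,0,25.2,0,0,0,1,0,0,0,0,0,0,1,0,0,0,0,0,0],
)

```text
clock: 3.52
ee_pos: [0.4511, 0.0504, 0.0716]
tool_rot: [[0.937, 0.067, 0.342], [0.063, -0.998, 0.023], [0.343, 0.0, -0.939]]
wrist_force: [0.2, 0.3, -0.2]
grip_width: -0.0002
grasp_force: 0.0
```

```bash
python3 - <<'E'
from h import *
s=manip.state();print(s['ee_pos'],s['wrist_force'])
c=cam('side'); cv2.imwrite('pics/s1.png',cv2.resize(c['pixels'][110:310,200:460],None,fx=3,fy=3)[:,:,::-1])
E
```

```text
[0.45111464 0.0503807  0.07155953] [ 0.21448424  0.29623547 -0.18695597]
```

View pics/s1.png

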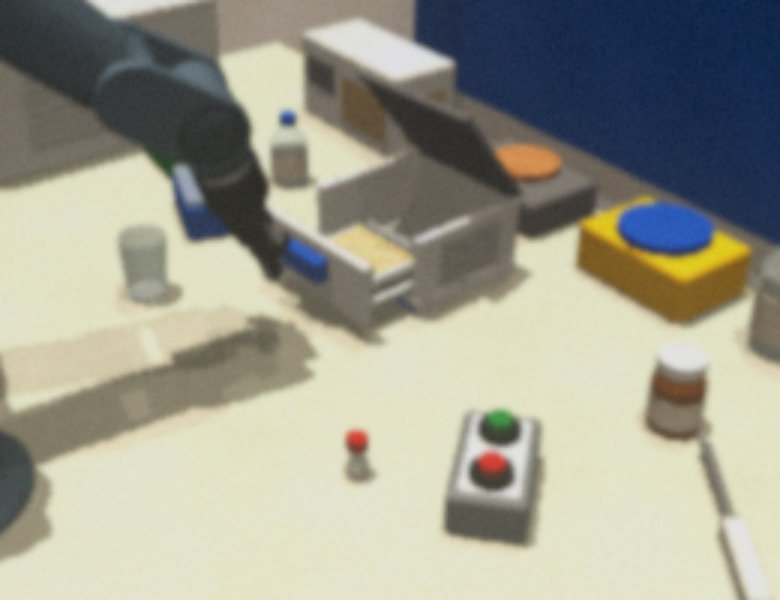

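The fingertip (275,270 in the crop) is just ahead of the blue pad (305,258), with the lid well clear. Now a slow push.

Request:
carry_out(
  motion=[1,4.7,0,1.71,0,0,0,1,4.7,0,1.71,0,0,0,1,4.7,0,1.71,0,0,0,1,4.7,0,1.71,0,0,0,1,4.7,0,1.71,0,0,0,1,4.7,0,1.71,0,0,0,1,4.7,0,1.71,0,0,0,1,4.7,0,1.71,0,0,0,1,4.7,0,1.71,0,0,0,1,4.7,0,1.71,0,0,0,1,4.7,0,1.71,0,0,0,1,4.7,0,1.71,0,0,0,1,4.7,0,1.71,0,0,0,1,4.7,0,1.71,0,0,0,1,4.7,0,1.71,0,0,0,1,2.8,0,1,0,0,0,1,1.9,0,0.7,0,0,0],
)

```text
clock: 5.7
ee_pos: [0.5295, 0.0561, 0.0702]
tool_rot: [[0.938, 0.067, 0.341], [0.063, -0.998, 0.023], [0.342, -0.0, -0.94]]
wrist_force: [-1.8, -0.2, -0.3]
grip_width: 0.0001
grasp_force: 1.1
```

Request:
carry_out(
  motion=[1,1.9,0,0.7,0,0,0,1,1.9,0,0.7,0,0,0,1,1,0,0.35,0,0,0],
)

```text
clock: 6.08
ee_pos: [0.5345, 0.0564, 0.0703]
tool_rot: [[0.938, 0.067, 0.341], [0.063, -0.998, 0.023], [0.342, -0.0, -0.94]]
wrist_force: [-2.5, 1.0, -0.1]
grip_width: -0.0002
grasp_force: 1.0
```

Request:
carry_out(
  motion=[1,1.9,0,0.7,0,0,0,1,1.9,0,0.7,0,0,0,1,1.4,0,0.5,0,0,0,1,1,0,0.35,0,0,0],
)

```text
clock: 6.58
ee_pos: [0.5412, 0.0568, 0.0703]
tool_rot: [[0.938, 0.067, 0.341], [0.063, -0.998, 0.023], [0.342, -0.0, -0.94]]
wrist_force: [-2.1, 0.8, -0.2]
grip_width: 0.0005
grasp_force: 1.0
```

Request:
carry_out(
  motion=[1,1,0,0.35,0,0,0,1,1,0,0.35,0,0,0],
)

```text
clock: 6.82
ee_pos: [0.5432, 0.057, 0.0703]
tool_rot: [[0.938, 0.067, 0.341], [0.063, -0.998, 0.023], [0.342, -0.0, -0.94]]
wrist_force: [-1.4, 0.8, -1.1]
grip_width: 0.0004
grasp_force: 1.0
```

Request:
carry_out(
  motion=[1,1,0,0.35,0,0,0,1,0,0,0,0,0,0],
)

```text
clock: 7.08
ee_pos: [0.5444, 0.057, 0.0704]
tool_rot: [[0.938, 0.067, 0.341], [0.063, -0.998, 0.023], [0.342, 0.0, -0.94]]
wrist_force: [-1.2, 0.1, -0.5]
grip_width: -0.0
grasp_force: 0.8
```

Not home yet (no force rise); continue in 1 mm steps.

Request:
carry_out(
  motion=[1,1,0,0.35,0,0,0,1,1,0,0.35,0,0,0,1,0,0,0,0,0,0],
)

```text
clock: 7.45
ee_pos: [0.5466, 0.0571, 0.0704]
tool_rot: [[0.938, 0.067, 0.341], [0.063, -0.998, 0.023], [0.342, 0.0, -0.94]]
wrist_force: [-2.4, 1.1, -0.7]
grip_width: 0.0001
grasp_force: 0.8
```

Request:
carry_out(
  motion=[1,1,0,0.35,0,0,0,1,1,0,0.35,0,0,0,1,0,0,0,0,0,0],
)

```text
clock: 7.82
ee_pos: [0.5471, 0.0573, 0.0701]
tool_rot: [[0.939, 0.068, 0.337], [0.064, -0.998, 0.023], [0.338, -0.0, -0.941]]
wrist_force: [-13.1, -1.8, 8.2]
grip_width: 0.0001
grasp_force: 6.9
```

Request:
carry_out(
  motion=[1,1,0,0.35,0,0,0,1,1,0,0.35,0,0,0,1,0,0,0,0,0,0],
)

```text
clock: 8.2
ee_pos: [0.5474, 0.0574, 0.07]
tool_rot: [[0.941, 0.069, 0.332], [0.065, -0.998, 0.023], [0.333, -0.0, -0.943]]
wrist_force: [-27.6, -5.2, 22.3]
grip_width: -0.0002
grasp_force: 14.4
```

The carrier is against its stop, as the force rise at x=0.547 shows. Back off, rise and untilt.

Request:
carry_out(
  motion=[1,-16,0,-5.8,0,0,0,1,-16,0,-5.8,0,0,0,1,-16,0,-5.8,0,0,0,1,14.2,0,-39.2,0,0,0,1,14.2,0,-39.2,0,0,0,1,14.2,0,-39.2,0,0,0,1,14.2,0,-39.2,0,0,0,1,14.2,0,-39.2,0,0,0,1,14.2,0,-39.2,0,0,0,1,0,0,0,0,-10,0,1,0,0,0,0,-10,0,1,0,0,0,0,0,0],
)

```text
clock: 9.7
ee_pos: [0.5014, 0.0539, 0.3206]
tool_rot: [[0.998, 0.067, 0.002], [0.067, -0.998, 0.0], [0.002, 0.0, -1.0]]
wrist_force: [-0.6, -0.1, -1.2]
grip_width: 0.0002
grasp_force: 0.0
```

```bash
python3 - <<'E'
from h import *
s=manip.state();print(s['ee_pos'],s['tool_rot'])
c=cam('side'); cv2.imwrite('pics/s2.png',cv2.resize(c['pixels'][110:310,200:460],None,fx=3,fy=3)[:,:,::-1])
c=cam('top'); cv2.imwrite('pics/t2.png',cv2.resize(c['pixels'][100:290,220:450],None,fx=3,fy=3)[:,:,::-1])
E
```

```text
[0.50137178 0.05386055 0.32055917] [[ 9.97754494e-01  6.69504466e-02  1.89928638e-03]
 [ 6.69504800e-02 -9.97756298e-01  4.60520127e-05]
 [ 1.89810815e-03  8.12095321e-05 -9.99998195e-01]]
```

View pics/s2.png

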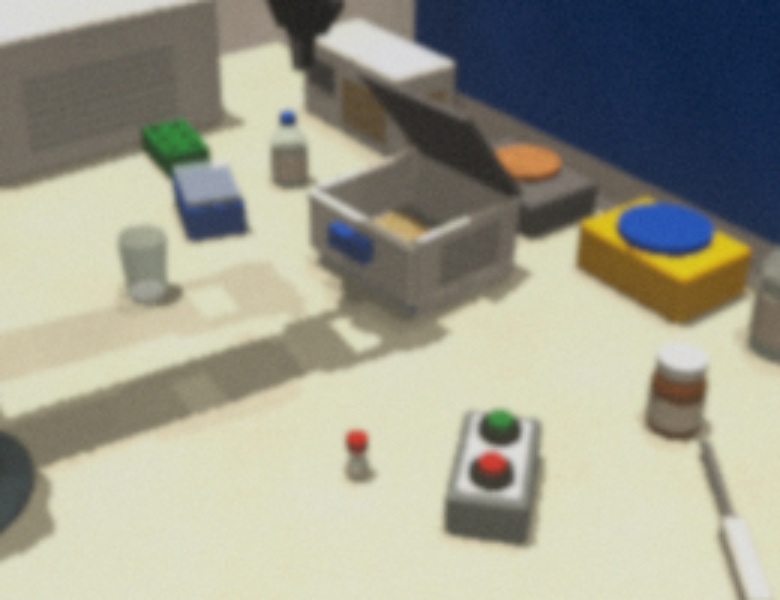

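The carrier front is flush with the housing, pad at (350,240), and the lid is still open. Move over and behind the lid, then descend.

Request:
carry_out(
  motion=[1,42.4,0,0,0,0,0,1,42.4,0,0,0,0,0,1,42.4,0,0,0,0,0,1,42.4,0,0,0,0,0,1,42.4,0,0,0,0,0,1,0,0,40,0,0,0,1,0,0,40,0,0,0,1,0,0,0,0,0,0,1,0,0,0,0,0,0],
)

```text
clock: 10.92
ee_pos: [0.7113, 0.0681, 0.2433]
tool_rot: [[0.998, 0.067, 0.004], [0.067, -0.998, -0.0], [0.004, 0.0, -1.0]]
wrist_force: [0.6, 0.0, -0.3]
grip_width: 0.0
grasp_force: 0.0
```

```bash
python3 - <<'E'
from h import *
s=manip.state();print(s['ee_pos'],s['wrist_force'])
c=cam('side'); cv2.imwrite('pics/s3.png',cv2.resize(c['pixels'][110:310,200:460],None,fx=3,fy=3)[:,:,::-1])
hx,hz=.762,.1105
P=[(hx-.155*np.cos(f)+.01*np.sin(f)+.011,hz+.155*np.sin(f)+.01*np.cos(f)) for f in np.linspace(.93,0,13)]
print(np.round(P,4)); print((np.diff(P,axis=0)*1e3).round(1))
E
```

```text
[0.71132988 0.06808207 0.2433327 ] [ 0.58958839  0.01004443 -0.32708898]
[[0.6884 0.2407]
 [0.6785 0.2338]
 [0.6693 0.2261]
 [0.6606 0.2177]
 [0.6527 0.2087]
 [0.6454 0.1991]
 [0.6389 0.1889]
 [0.6333 0.1783]
 [0.6284 0.1673]
 [0.6245 0.1559]
 [0.6214 0.1443]
 [0.6192 0.1325]
 [0.618  0.1205]]
[[ -9.8  -6.9]
 [ -9.3  -7.7]
 [ -8.6  -8.4]
 [ -8.   -9. ]
 [ -7.2  -9.6]
 [ -6.5 -10.1]
 [ -5.7 -10.6]
 [ -4.8 -11. ]
 [ -4.  -11.4]
 [ -3.1 -11.6]
 [ -2.2 -11.8]
 [ -1.2 -12. ]]
```

View pics/s3.png

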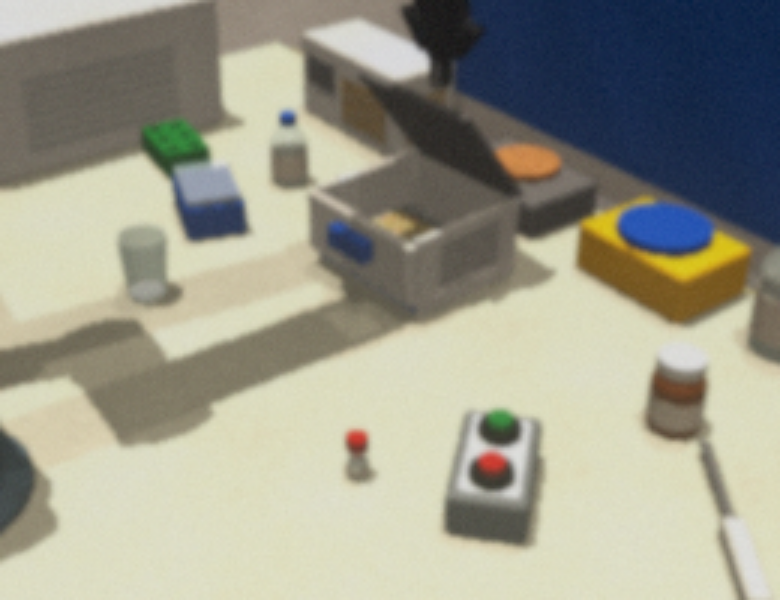

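The fingertip is behind the lid near its upper edge (440,90), clear of it. Follow the strip's arc down.

Request:
carry_out(
  motion=[1,-11.5,0,1.3,0,0,0,1,-11.4,0,1.3,0,0,0,1,-9.8,0,6.9,0,0,0,1,-9.3,0,7.7,0,0,0,1,-8.6,0,8.4,0,0,0,1,-8,0,9,0,0,0],
)

```text
clock: 11.72
ee_pos: [0.6517, 0.0642, 0.2052]
tool_rot: [[0.998, 0.067, -0.0], [0.067, -0.998, -0.0], [-0.0, -0.0, -1.0]]
wrist_force: [0.6, -0.3, 2.3]
grip_width: -0.0001
grasp_force: 0.8
```

Request:
carry_out(
  motion=[1,-7.2,0,9.6,0,0,0,1,-6.5,0,10.1,0,0,0,1,-5.7,0,10.6,0,0,0,1,-4.8,0,11,0,0,0],
)

```text
clock: 12.22
ee_pos: [0.628, 0.0626, 0.1638]
tool_rot: [[0.998, 0.067, 0.0], [0.067, -0.998, 0.0], [0.0, -0.0, -1.0]]
wrist_force: [0.4, -0.9, 1.2]
grip_width: -0.0002
grasp_force: 0.7
```

Request:
carry_out(
  motion=[1,-4,0,11.4,0,0,0,1,-3.1,0,11.6,0,0,0,1,-2.2,0,9,0,0,0,1,0,0,0,0,0,0],
)

```text
clock: 12.72
ee_pos: [0.618, 0.0621, 0.1313]
tool_rot: [[0.998, 0.067, -0.003], [0.067, -0.998, 0.0], [-0.003, -0.0, -1.0]]
wrist_force: [0.5, -0.0, 0.7]
grip_width: -0.0
grasp_force: 0.0
```

Request:
carry_out(
  motion=[1,0,0,5,0,0,0,1,0,0,4,0,0,0,1,0,0,2,0,0,0,1,0,0,0,0,0,0],
)

```text
clock: 13.22
ee_pos: [0.619, 0.062, 0.1214]
tool_rot: [[0.998, 0.067, 0.0], [0.067, -0.998, 0.0], [0.0, -0.0, -1.0]]
wrist_force: [0.8, 0.5, -0.2]
grip_width: -0.0001
grasp_force: 0.0
```

Request:
carry_out(
  motion=[1,0,0,1,0,0,0,1,0,0,1,0,0,0,1,0,0,0,0,0,0],
)

```text
clock: 13.6
ee_pos: [0.6192, 0.0621, 0.1205]
tool_rot: [[0.998, 0.067, 0.0], [0.067, -0.998, -0.0], [0.0, 0.0, -1.0]]
wrist_force: [-2.4, -0.6, 4.8]
grip_width: -0.0002
grasp_force: 2.6
```

Request:
carry_out(
  motion=[1,0,0,1,0,0,0,1,0,0,0.5,0,0,0,1,0,0,0,0,0,0],
)

```text
clock: 13.98
ee_pos: [0.6192, 0.062, 0.1204]
tool_rot: [[0.998, 0.067, -0.0], [0.067, -0.998, -0.0], [-0.0, 0.0, -1.0]]
wrist_force: [-8.0, 0.7, 12.3]
grip_width: -0.0001
grasp_force: 6.2
```

The lid is hard down at z=0.1204. Lift and go above the green button.

Request:
carry_out(
  motion=[1,0,0,-35,0,0,0,1,0,0,-35,0,0,0,1,0,0,-35,0,0,0,1,-19.6,45.8,0,0,0,0,1,-19.6,45.8,0,0,0,0,1,-19.6,45.8,0,0,0,0,1,-19.6,45.8,0,0,0,0,1,-19.6,45.8,0,0,0,0,1,-19.6,45.8,0,0,0,0,1,-19.6,45.8,0,0,0,0,1,-19.6,45.8,0,0,0,0,1,0,0,0,0,0,0,1,0,0,0,0,0,0],
)

```text
clock: 15.6
ee_pos: [0.487, -0.3136, 0.2228]
tool_rot: [[0.998, 0.067, -0.0], [0.067, -0.998, 0.001], [0.0, -0.001, -1.0]]
wrist_force: [-1.0, 0.0, 0.5]
grip_width: 0.0001
grasp_force: 0.0
```

```bash
python3 - <<'E'
from h import *
s=manip.state();print(s['ee_pos'],s['wrist_force'])
a=cam('side')['pixels'][110:310,200:460]; b=cam('top'); d=depth(b,np.array([[u,v] for v in range(150,195) for u in range(262,328)]))
z=d[:,2]; q=z>.1; print('lid z',np.percentile(z[q],[2,50,98]),np.polyfit(d[q,0],d[q,2],1))
cv2.imwrite('pics/s4.png',cv2.resize(a,None,fx=3,fy=3)[:,:,::-1])
E
```

```text
[ 0.4870057  -0.31361941  0.22284457] [-1.02810644  0.04816763  0.54815412]
lid z [0.10238628 0.12092508 0.12687046] [-1.51518162  1.07488108]
```

View pics/s4.png

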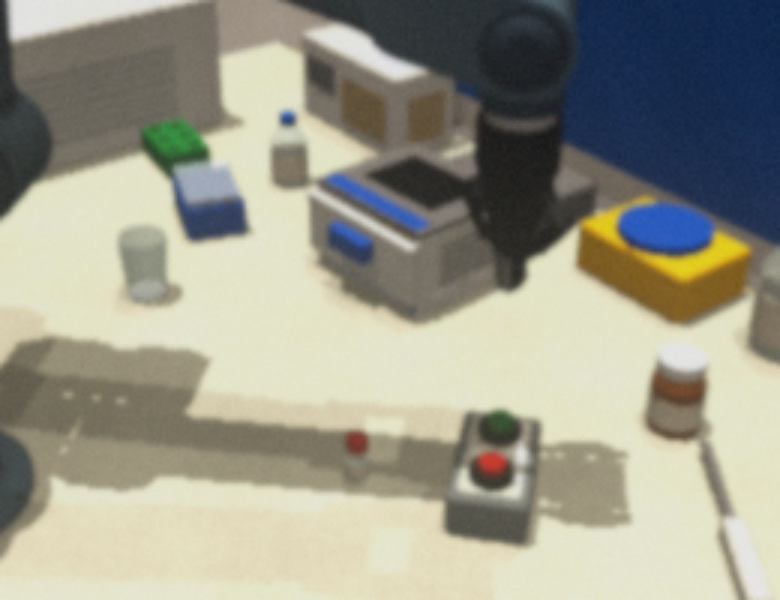

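The lid is flat shut (top at z≈0.121) and the carrier is flush. The tip is above the green button (500,425), so press now.

Request:
carry_out(
  motion=[1,0,0,37,0,0,0,1,0,0,37,0,0,0,1,0,0,37,0,0,0,1,0,0,30,0,0,0,1,0,0,5,0,0,0,1,0,0,0,0,0,0,1,0,0,4,0,0,0,1,0,0,4,0,0,0,1,0,0,3,0,0,0,1,0,0,0,0,0,0],
)

```text
clock: 16.95
ee_pos: [0.4878, -0.3147, 0.0671]
tool_rot: [[0.998, 0.067, 0.002], [0.067, -0.998, -0.001], [0.002, 0.002, -1.0]]
wrist_force: [2.4, -0.9, 4.0]
grip_width: -0.0001
grasp_force: 2.1
```

Request:
carry_out(
  motion=[1,0,0,2,0,0,0,1,0,0,1,0,0,0,1,0,0,0,0,0,0],
)

```text
clock: 17.32
ee_pos: [0.4879, -0.3148, 0.0658]
tool_rot: [[0.998, 0.067, 0.001], [0.067, -0.998, -0.001], [0.001, 0.001, -1.0]]
wrist_force: [-2.9, 2.5, 16.2]
grip_width: 0.0001
grasp_force: 8.4
```

Force is rising at z=0.066, so I'll check what the tip is resting on.

```bash
python3 - <<'E'
from h import *
c=cam('side'); s=manip.state(); print(s['ee_pos'],s['wrist_force'],s['ft_torque'])
cv2.imwrite('pics/s5.png',cv2.resize(c['pixels'][215:300,320:420],None,fx=7,fy=7,interpolation=cv2.INTER_CUBIC)[:,:,::-1])
E
```

```text
[ 0.48792105 -0.3147813   0.06585441] [-3.11107962  4.266362   16.79998466] [ 0.63215096  0.45628284 -0.01659004]
```

View pics/s5.png

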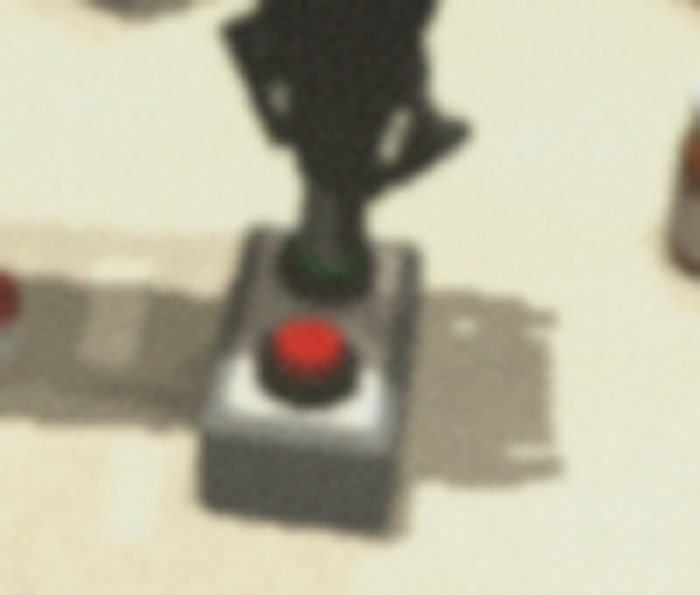

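The tip is centred on the green cap and clear of the red. Depth had put both button tops at about 0.0727, so z=0.066 should be the full 6 mm down. I'll confirm it from the spring force while releasing.

Request:
carry_out(
  motion=[1,0,0,-3,0,0,0,1,0,0,-1.5,0,0,0,1,0,0,0,0,0,0],
)

```text
clock: 17.75
ee_pos: [0.4873, -0.3145, 0.068]
tool_rot: [[0.998, 0.067, 0.001], [0.067, -0.998, -0.001], [0.001, 0.001, -1.0]]
wrist_force: [2.4, -2.5, 4.5]
grip_width: -0.0002
grasp_force: 1.8
```

Request:
carry_out(
  motion=[1,0,0,-1.5,0,0,0,1,0,0,0,0,0,0,1,0,0,0,0,0,0],
)

```text
clock: 18.12
ee_pos: [0.4867, -0.314, 0.069]
tool_rot: [[0.998, 0.067, -0.001], [0.067, -0.998, 0.0], [-0.001, -0.0, -1.0]]
wrist_force: [2.1, -0.9, 3.7]
grip_width: 0.0001
grasp_force: 1.6
```

Request:
carry_out(
  motion=[1,0,0,-1.5,0,0,0,1,0,0,0,0,0,0,1,0,0,0,0,0,0],
)

```text
clock: 18.5
ee_pos: [0.4866, -0.3139, 0.0704]
tool_rot: [[0.998, 0.067, -0.001], [0.067, -0.998, 0.0], [-0.001, -0.001, -1.0]]
wrist_force: [-0.2, -1.1, 2.0]
grip_width: -0.0002
grasp_force: 1.1
```

The spring curve runs 4.5, 3.7, 2.0 N and reaches zero near 0.072, so the button did go fully down. Retreat.

Request:
carry_out(
  motion=[1,0,0,-10,0,0,0,1,0,0,-35,0,0,0,1,0,0,-35,0,0,0,1,0,0,-35,0,0,0,1,0,0,-35,0,0,0,1,0,0,0,0,0,0,1,0,0,0,0,0,0,1,0,0,0,0,0,0],
)

```text
clock: 19.5
ee_pos: [0.4862, -0.3132, 0.2187]
tool_rot: [[0.998, 0.067, -0.003], [0.067, -0.998, 0.003], [-0.002, -0.003, -1.0]]
wrist_force: [-0.1, -0.6, -0.4]
grip_width: -0.0001
grasp_force: 0.0
```

```bash
python3 - <<'E'
from h import *
s=manip.state();print(s['ee_pos'],s['wrist_force'])
print(manip.hand_in())
E
```

```text
[ 0.48615016 -0.31316139  0.21865545] [-0.05314959 -0.57035332 -0.35382326]
the job is handed in; nothing more can be done
None
```

The job is handed in at 19.5 s: carrier pushed home, then lid shut flat, then green button pressed fully and released; red button untouched, no bystander seen to move, verdict not returned.

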